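Spring open the orange-tabbed glass-sample holder

TASK

Open the glass-sample holder that has the orange release tab: press the tab down with a fingertip so that the sprung lid lifts by itself, then gently push the lid back until it stands fully open against its stop and stays there. Only touch and push: grip and lift nothing, and leave the glass strip lying in its well. Keep the blue-tabbed holder shut, leave everything else on the light table where it stands, and finish clear of everything.

Things in the scene. Friction and masses are not known exactly. Their poses are not given: they have to be found in the camera images.
- holder_orange: glass-sample holder with the orange release tab (the holder to open): grey case 94 (x) x 190 (y) x 42 mm with a black-framed clear lid on top, fixed to the table, turned up to 0.35 rad. Origin: centre of its underside on the table; x points from the tab to the hinge, y along its width, z up. A glass strip lies in the well, 20 mm up, under the lid.
- orange_tab_press (a point): the place to press on the orange tab, on its top face: at holder x = -80 mm, y = 0, z = 32 mm when at rest. The pad is 34 mm wide (y), and reaches 13 mm in front of this point (-x) and about 24 mm behind it, up to a hook of its own that stands to z = 51 mm over the lid's lip. Free space below the pad. It moves with the tab.
- orange_tab (a joint): tab rocker angle (rad): 0 at rest, grows as the pad is pressed down, 0.3 at its stop (press point about 8 mm down). Sprung: about 1.5 N starts it, the catch lets go near 0.15 rad (about 3 N, 4 mm), the stop is reached at about 4.5 N; it springs back when released.
- orange_lid_hinge (a point): the middle of the lid's hinge axis, on the holder at x = 42, y = 0, z = 42 mm. The axis runs along the holder's y. It does not move with the lid.
- orange_lid (a joint): lid angle (rad): 0 shut and latched, lid level; once the catch lets go two spring legs at the hinge lift it to about 0.7 and hold it there; it turns on freely (under 1 N at the edge) to its stop at 1.92, leaning back past upright, where it stays by its weight. Left short of upright it falls back to 0.7.
- orange_lid_edge (a point): tip of the lip in the middle of the lid's front edge, 90.5 mm from the hinge axis, 4 mm thick and 24 mm wide; the rest of the lid is a plate 6 mm thick, 186 mm wide, reaching 85 mm from the hinge. It moves with the lid; shut: holder x = -48.5, z = 44 mm.
- sample_orange: clear glass strip 60 x 146 x 4 mm, lying loose in the well (66 x 152 mm) of the orange holder. Origin: centre of its underside. Leave it there.
- holder_blue: glass-sample holder with the blue release tab (the other holder, which stays shut): grey case 94 (x) x 190 (y) x 42 mm with a black-framed clear lid on top, fixed to the table, turned up to 0.35 rad. Origin: centre of its underside on the table; x points from the tab to the hinge, y along its width, z up. A glass strip lies in the well, 20 mm up, under the lid.
- blue_tab_press (a point): the place to press on the blue tab, on its top face: at holder x = -80 mm, y = 0, z = 32 mm when at rest. The pad is 34 mm wide (y), and reaches 13 mm in front of this point (-x) and about 24 mm behind it, up to a hook of its own that stands to z = 51 mm over the lid's lip. Free space below the pad. It moves with the tab.
- blue_tab (a joint): tab rocker angle (rad): 0 at rest, grows as the pad is pressed down, 0.3 at its stop (press point about 8 mm down). Sprung: about 1.5 N starts it, the catch lets go near 0.15 rad (about 3 N, 4 mm), the stop is reached at about 4.5 N; it springs back when released.
- blue_lid_hinge (a point): the middle of the lid's hinge axis, on the holder at x = 42, y = 0, z = 42 mm. The axis runs along the holder's y. It does not move with the lid.
- blue_lid (a joint): lid angle (rad): 0 shut and latched, lid level; once the catch lets go two spring legs at the hinge lift it to about 0.7 and hold it there; it turns on freely (under 1 N at the edge) to its stop at 1.92, leaning back past upright, where it stays by its weight. Left short of upright it falls back to 0.7.
- blue_lid_edge (a point): tip of the lip in the middle of the lid's front edge, 90.5 mm from the hinge axis, 4 mm thick and 24 mm wide; the rest of the lid is a plate 6 mm thick, 186 mm wide, reaching 85 mm from the hinge. It moves with the lid; shut: holder x = -48.5, z = 44 mm.
- sample_blue: clear glass strip 60 x 146 x 4 mm, lying loose in the well (66 x 152 mm) of the blue holder. Origin: centre of its underside. Leave it there.
- dropper_red: dropper bottle with a red cap, 27 mm across, 86 mm tall, standing loose behind the holders; origin under its centre. Leave it alone.
- pot_green: green knurled pot, 25 mm across, 34 mm tall, standing loose between the holders towards the robot; origin under its centre. Leave it alone.
- tape: roll of blue tape lying flat, 77 mm across, 24 mm tall, loose at the left; origin under its centre. Leave it alone.
- cup: small white mixing cup with dark blue inside, 49 mm across, 31 mm tall, loose at the right; origin under its centre. Leave it alone.

How it is judged:
On the way, in this order (a step that is already met when the one before it is completed fails the run):
1. the orange tab is pressed down by the fingers (value of joint orange_tab above 0.08 rad and contact force between the fingers and orange_tab above 0.3 N).
2. the orange holder's lid has sprung up (value of joint orange_lid above 0.45 rad), for 0.1 s.
3. the lid is pushed to its stop (value of joint orange_lid above 1.75 rad), for 0.1 s.
At the end, for the whole second after the job is handed in: The orange holder's lid stands still at 1.75 rad or more (stop 1.92), its tab is released (under 0.06 rad), the blue holder's lid is shut (under 0.08 rad), and both glass strips lie in their wells (under 30 mm up, within 20 mm of where they began) (value of joint orange_lid above 1.75 rad and velocity of joint orange_lid between -0.1 and 0.1 rad/s and value of joint orange_tab below 0.06 rad and value of joint blue_lid below 0.08 rad and z of sample_orange in the frame of holder_orange below 0.03 m and distance of each of sample_orange, sample_blue from where it was at the start of the episode below 0.02 m and z of sample_blue in the frame of holder_blue below 0.03 m); the robot touches nothing.
It fails at once if the blue holder's tab is pressed (over 0.08 rad) or its lid comes open (over 0.08 rad) (value of joint any of blue_tab, blue_lid above 0.08 rad).
It fails at once if a glass strip is lifted or shifted in its well (over 20 mm, or 30 mm up) (not (z of sample_orange in the frame of holder_orange below 0.03 m and distance of sample_orange from where it was at the start of the episode below 0.02 m) or not (z of sample_blue in the frame of holder_blue below 0.03 m and distance of sample_blue from where it was at the start of the episode below 0.02 m)).
It fails at once if the dropper bottle, green pot, tape roll or mixing cup is lifted, carried or knocked (moved over 25 mm) (distance of any of dropper_red, pot_green, tape, cup from where it was at the start of the episode above 0.025 m).
It fails at once if the tab or the lid is gripped or forced (over 35 N) (contact force between the fingers and orange_tab above 35 N or contact force between the fingers and orange_lid above 35 N).
It also fails if it takes over 38 s, if anything falls off the work surface, if the arm or the gripper's body presses on something with over 40 N, if the wrist force passes 120 N, or if a joint passes its speed limit or range.

ROBOT

A 6-joint arm with a two-finger parallel gripper is mounted at the origin on a cart in front of the work surface, level with it; the furniture and walls round the work are solid. World frame = base frame: x ahead of the robot, y to its left, z up, the work surface at z = 0. Lengths are in m, angles in rad, forces in N, time in s.
With the tool pointing down it reaches from about 0.35 to 0.975 m from the base axis. Payload 4.9 kg.
Tool frame: the origin (TCP) lies at the very end of the fingers, on their centre line; the grasp point (between the pads) lies 19 mm behind it; z points along the fingers, y is the line along which they close (so a half turn about z gives the same grasp; the last joint's range is limited). The gripper opens to 85 mm and grips with 20 to 120 N. Pads are 22 mm wide; open, the fingers measure 114 mm over their backs; the gripper's body (76 mm by 85 mm) begins 54 mm behind the grasp point. The pads swing forward as they close: fully open they stand 13 mm farther back than shut.
Start: joints at [-1.301, 0.053, 1.613, -0, 1.476, -0.119], TCP at [0.237, -0.578, 0.231] pointing down, gripper open.
Joint ranges: [-3.01, 3.01], [-1.01, 2.22], [0.06, 2.58], [-1.02, 4.17], [0.09, 2.62], [-3.14, 3.14]. Speed limits (rad/s): [2.57, 2.57, 3.14, 3.14, 3.14, 3.14].

INTERFACE

Orientations are given as a rotation vector (axis times angle).
In Python, from station import ctrl gives the robot as it stands.
- The arm moves only by the shell command python3 -m crank 'ROWS' [OPENING] [FORCE]. ROWS is text: rows parted by semicolons, each of 4 numbers parted by spaces: the shift along the world's x, y, z in units of 0.5 m (1.0 is 0.5 m), then the turn about the world's z in units of 90 degrees (1.0 is 90 degrees). In form: x y z turn; .... A call has exactly 5 rows; each row shifts and turns the commanded pose from where the row before left it; what a row does not reach is not made up. A row lasts 1/12 s, in which the tool goes at most 41.7 mm and 7.16 degrees, less where a joint would pass 70% of its speed; a pose out of reach is approached as far as the arm can. A call with a number of a shift or a turn outside -1 to 1 is refused whole. A call with a gripper value outside its range is refused whole. OPENING is the opening in per cent of the stroke, from 0 (shut) to 100 (fully open), set as the call begins (- or left out, the last holds). The fingers move at their own pace and stop on an object; FORCE is the grip in N (left out, the last holds). Time passes only in rows, so rows that do not move let the fingers close, or fill a call up. It gives the time, the measured TCP pose, the force, the opening and the grip force at its end, in the units of the state.
- ctrl.get_obs(): the state, without advancing time (a new reading comes with each control period).
- ctrl.get_image(name): name is "side" or "top" or "wrist"; returns (picture, depth): 420x560x3 uint8, red, green, blue; 420x560 float32, m along the optical axis (not along the pixel's ray), 0 where there is no reading.
- ctrl.get_calibration(name): a dict with "fx", "fy", "cx", "cy" (pixels), "extrinsics" (4x4, takes a point from world to camera coordinates). Camera axes: x right, y down, z forward; pixel columns grow to the right and rows downward; lengths in m; the calibration is good to about 2 mm. A picture is of the moment at which its call begins: read the wrist's pose just before it. get_calibration takes no time and is no camera call; for the wrist camera it gives the pose at the moment of the call.
- ctrl.finish_job(): hands the job in; it is judged then, once.
The state is a dict: "t": time; "q": joint angles; "dq": joint speeds; "effort": joint torques, N m; "tool_pos": TCP position; "tool_rot": TCP orientation; "contact_force": force on the tool from outside, world axes, zero at the start; "wrist_torque": the same for the moment, N m; "opening": finger opening in m; "grip_force": force on a finger pad.
Only numpy, scipy, OpenCV 4.12 (cv2) and the standard library are available. Lean on these libraries where they do the work, as an engineer would, in place of code of your own. Each camera call takes 0.05 s, during which the arm holds its last target. There are 200 camera calls.

## Working session

There is one attempt and no reset: what is moved stays moved. The work goes in short steps, Python scripts to look and compute and a shell command to move; the robot and the scene stay as the last step left them, time stands still between calls to the robot, and variables do not carry over. Pictures are saved under pics/ and viewed, at most 10 in all, crops included, and the job is handed in when it is done.

```bash
mkdir -p pics; python3 - <<'E'
from station import ctrl
import cv2,numpy as np
for n in("top","side"):
    im,d=ctrl.get_image(n); cv2.imwrite(f"pics/{n}0.png",im[:,:,::-1]); np.savez(f"pics/{n}0.npz",im=im,d=d)
    c=ctrl.get_calibration(n); print(n,c["fx"],c["cx"],c["cy"],np.round(c["extrinsics"],3).tolist())
o=ctrl.get_obs(); print(o["t"],o["tool_pos"],o["tool_rot"],o["opening"])
E
```

```text
top 417.735612051087 269.6522318303287 213.38781308466707 [[-0.027, -0.999, 0.02, -0.009], [-0.986, 0.023, -0.166, 0.601], [0.165, -0.024, -0.986, 1.142], [0.0, 0.0, 0.0, 1.0]]
side 383.4545517846787 270.3770877555344 208.25390623714154 [[0.978, -0.206, 0.021, -0.575], [-0.07, -0.425, -0.902, 0.069], [0.195, 0.881, -0.431, 0.924], [0.0, 0.0, 0.0, 1.0]]
0.1 [ 0.23677448 -0.57780066  0.23015735] [-3.08056726e+00 -6.06516162e-01  2.23739243e-04] 0.08543452039404441
```

View pics/top0.png

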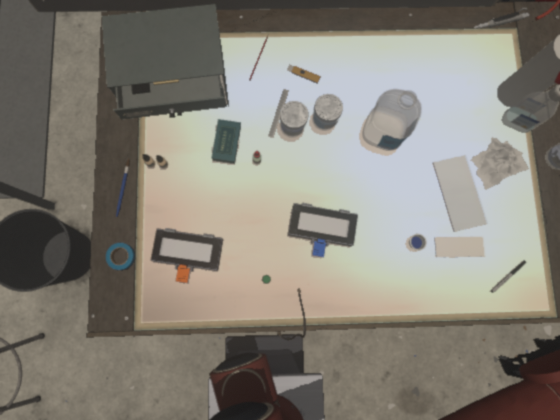

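View pics/side0.png

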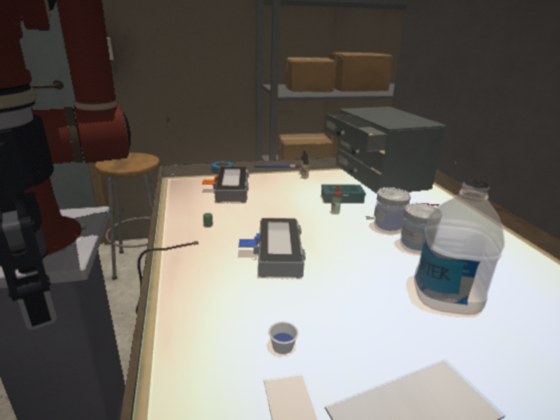

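The top view shows the orange holder at about (187,250) with its tab at (183,273). The blue one is at (323,225), the pot at (266,279), the tape at (120,256). I'll fit the poses from depth next.

```bash
cat > h.py <<'E'
import numpy as np,cv2
from station import ctrl
def world(n,d,c=None):
    c=c or ctrl.get_calibration(n); v,u=np.mgrid[:d.shape[0],:d.shape[1]]
    P=np.stack([(u-c["cx"])/c["fx"]*d,(v-c["cy"])/c["fy"]*d,d],-1); E=c["extrinsics"]
    return (P-E[:3,3])@E[:3,:3]
E
python3 - <<'E'
from h import *
f=np.load("pics/top0.npz"); im,d=f["im"],f["d"]; W=world("top",d)
hsv=cv2.cvtColor(im,cv2.COLOR_RGB2HSV); v,u=np.mgrid[:420,:560]
for nm,(a,b,c,e) in dict(orange=(145,228,225,275),blue=(283,363,200,250)).items():
    roi=(u>a)&(u<b)&(v>c)&(v<e)
    m=roi&(hsv[...,2]<110)&(hsv[...,1]<150)
    n,l,s,_=cv2.connectedComponentsWithStats(m.astype(np.uint8)); m=l==1+s[1:,4].argmax()
    t=m&(W[...,2]>.036)&(W[...,2]<.056)
    p=W[t]; r=cv2.minAreaRect(p[:,:2].astype(np.float32)); print(nm,len(p),np.median(p[:,2]),r, cv2.boxPoints(r).round(3).tolist())
for nm,m in dict(otab=(hsv[...,0]>3)&(hsv[...,0]<16)&(hsv[...,1]>170)&(u>160)&(u<210)&(v>255)&(v<290),btab=(hsv[...,0]>105)&(hsv[...,0]<125)&(hsv[...,1]>150)&(u>305)&(u<335)&(v>235)&(v<262)).items():
    p=W[m]; print(nm,len(p),p.mean(0).round(4),np.percentile(p,[2,50,98],axis=0).round(3).tolist(), cv2.minAreaRect(p[:,:2].astype(np.float32)))
for nm,(a,b) in dict(pot=(266,279),tape=(107,256),tape2=(132,256),tab=(183,274)).items(): print(nm,W[b,a].round(3))
E
```

```text
orange 1237 0.04897983985420321 ((0.5016069412231445, 0.2129271924495697), (0.18657226860523224, 0.10471722483634949), 80.92517852783203) [[0.4350000023841858, 0.1289999932050705], [0.5389999747276306, 0.11299999803304672], [0.5680000185966492, 0.296999990940094], [0.4650000035762787, 0.31299999356269836]]
blue 1171 0.049357003129546724 ((0.562369704246521, -0.17381712794303894), (0.18641160428524017, 0.10139486193656921), 78.66447448730469) [[0.49399998784065247, -0.2549999952316284], [0.593999981880188, -0.2750000059604645], [0.6299999952316284, -0.09200000017881393], [0.531000018119812, -0.07199999690055847]]
otab 101 [0.4371 0.2203 0.0582] [[0.419, 0.212, 0.029], [0.439, 0.224, 0.034], [0.458, 0.237, 0.058]] ((0.4312371015548706, 0.12012352794408798), (0.23479032516479492, 0.03862470015883446), 85.91027069091797)<stdin>:11: RuntimeWarning: Mean of empty slice.
  ret = um.true_divide(
Traceback (most recent call last):
IndexError: index -1 is out of bounds for axis 0 with size 0
```

```bash
python3 -m crank '0.036 0.075 0 -0.035; 0.036 0.075 0 -0.035; 0.036 0.075 0 -0.035; 0.036 0.075 0 -0.035; 0.036 0.075 0 -0.035' 0
python3 -m crank '0.036 0.075 0 -0.035; 0.036 0.075 0 -0.035; 0.036 0.075 0 -0.035; 0.036 0.075 0 -0.035; 0.036 0.075 0 -0.035'
python3 -m crank '0 0.08 0 0; 0 0.08 0 0; 0 0.08 0 0; 0 0.08 0 0; 0 0.08 0 0'
python3 -m crank '0 0.08 0 0; 0 0.08 0 0; 0 0.08 0 0; 0 0.08 0 0; 0 0.08 0 0'
python3 - <<'E'
from h import *
o=ctrl.get_obs(); c=ctrl.get_calibration("wrist"); im,d=ctrl.get_image("wrist"); cv2.imwrite("pics/w1.png",im[:,:,::-1]); 
np.savez("pics/w1.npz",im=im,d=d,W=world("wrist",d,c)); print(o["t"],o["tool_pos"],o["tool_rot"],o["q"],o["opening"],o["contact_force"])
E
```

```text
t: 0.52
tool_pos: [0.3271, -0.3889, 0.2306]
tool_rot: [-3.136, -0.173, 0.0]
contact_force: [1.8, -0.5, -0.1]
opening: 0.0256
grip_force: 0.0
t: 0.93
tool_pos: [0.4171, -0.2013, 0.231]
tool_rot: [-3.131, 0.257, 0.0]
contact_force: [0.4, -0.3, 0.2]
opening: -0.0001
grip_force: 0.0
t: 1.35
tool_pos: [0.4162, -0.0014, 0.231]
tool_rot: [-3.131, 0.253, -0.0]
contact_force: [1.7, 0.2, 0.3]
opening: 0.0002
grip_force: 0.0
t: 1.77
tool_pos: [0.4161, 0.1987, 0.231]
tool_rot: [3.131, -0.252, 0.0]
contact_force: [1.0, -1.3, 0.8]
opening: 0.0001
grip_force: 0.0
1.7667 [0.41614707 0.19868958 0.23104005] [ 3.13137015e+00 -2.52016970e-01  2.21850743e-04] [ 2.83926717e-01 -3.57094872e-01  1.97937791e+00 -1.41636392e-04
  1.51921239e+00  2.01534690e+00] 9.31832303218297e-05 [ 0.99162965 -1.2895138   0.75461981]
```

View pics/w1.png

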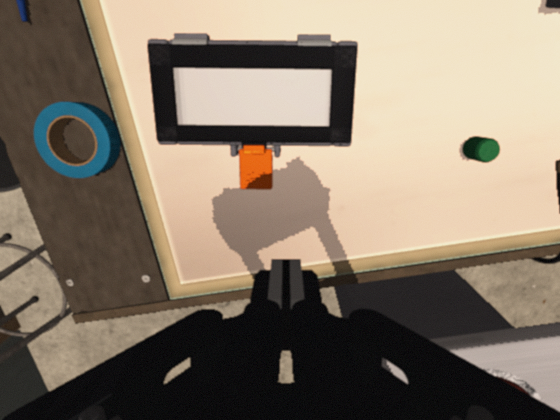

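The wrist view shows the lid frame at (150–357, 41–145), almost square to the image, and the tab pad at (238–273, 146–190). I'll measure both.

```bash
python3 - <<'E'
from h import *
f=np.load("pics/w1.npz"); im,W=f["im"],f["W"]
hsv=cv2.cvtColor(im,cv2.COLOR_RGB2HSV); v,u=np.mgrid[:420,:560]
m=(hsv[...,0]<20)&(hsv[...,1]>170)&(hsv[...,2]>60)&(u>225)&(u<285)&(v>135)&(v<200)
p=W[m]; pp=p[(p[:,2]>.027)&(p[:,2]<.037)]
print("tab",len(p),len(pp),np.percentile(p,[1,50,99],axis=0).round(4).tolist(),cv2.minAreaRect(pp[:,:2].astype(np.float32)))
k=(W[...,2]>.042)&(W[...,2]<.053)&(u>140)&(u<365)&(v>35)&(v<145)
q=W[k]; r=cv2.minAreaRect(q[:,:2].astype(np.float32)); print("lid",len(q),np.median(q[:,2]),r)
for a in [(180,60),(250,45),(330,60),(250,134),(250,90),(400,200)]: print(a,W[a[1],a[0]].round(4))
x=W[m]; 
ps=cv2.minAreaRect(pp[:,:2].astype(np.float32)); print(cv2.boxPoints(ps).round(4).tolist())
# tab press from tab front edge
E
```

```text
tab 1362 1149 [[0.417, 0.2079, 0.0288], [0.4398, 0.2246, 0.0307], [0.464, 0.2425, 0.05]] ((0.437843382358551, 0.22554272413253784), (0.032504040747880936, 0.04166007041931152), 80.84656524658203)
lid 20184 0.046046709962492355 ((0.5098473429679871, 0.2135944664478302), (0.1871342808008194, 0.09392929077148438), 80.78362274169922)
(180, 60) [0.5466 0.2717 0.0466]
(250, 45) [0.5485 0.208  0.0463]
(330, 60) [0.525  0.1402 0.0483]
(250, 134) [0.4734 0.2226 0.046 ]
(250, 90) [0.512  0.2152 0.0449]
(400, 200) [ 0.3703  0.0717 -0.0011]
[[0.4147000014781952, 0.21279999613761902], [0.45579999685287476, 0.2062000036239624], [0.460999995470047, 0.23829999566078186], [0.41990000009536743, 0.24490000307559967]]
```

```bash
python3 -m crank '0.01 0.028 -0.07 0; 0.01 0.029 -0.07 0; 0 0 -0.08 0; 0 0 -0.08 0; 0 0 -0.072 0'; python3 -m crank '0 0 0 0; 0 0 0 0; 0 0 0 0; 0 0 0 0; 0 0 0 0'
```

```text
t: 2.23
tool_pos: [0.4258, 0.2251, 0.0427]
tool_rot: [3.131, -0.251, -0.002]
contact_force: [0.4, -0.2, -0.1]
opening: 0.0003
grip_force: 0.0
t: 2.65
tool_pos: [0.4293, 0.2259, 0.0485]
tool_rot: [-3.129, 0.253, -0.008]
contact_force: [0.7, -0.2, 0.7]
opening: -0.0
grip_force: 0.0
```

```bash
python3 -m crank '0 0 0 0; 0 0 0 0; 0 0 0 0; 0 0 0 0; 0 0 0 0'; python3 -m crank '0 0 -0.01 0; 0 0 -0.01 0; 0 0 0 0; 0 0 0 0; 0 0 0 0'
```

```text
t: 3.07
tool_pos: [0.4269, 0.2252, 0.0454]
tool_rot: [-3.131, 0.253, -0.0]
contact_force: [0.7, 0.1, -0.9]
opening: 0.0001
grip_force: 0.0
t: 3.48
tool_pos: [0.4267, 0.2251, 0.035]
tool_rot: [3.131, -0.253, -0.001]
contact_force: [-0.1, -0.1, 0.3]
opening: 0.0001
grip_force: 0.0
```

```bash
python3 -m crank '0 0 -0.004 0; 0 0 -0.004 0; 0 0 -0.004 0; 0 0 -0.004 0; 0 0 0 0'; python3 -m crank '0 0 -0.001 0; 0 0 0 0; 0 0 0 0; 0 0 0 0; 0 0 0 0'
python3 - <<'E'
from h import *
im,d=ctrl.get_image("wrist"); cv2.imwrite("pics/w2.png",im[:,:,::-1])
E
```

```text
t: 3.9
tool_pos: [0.4262, 0.2254, 0.027]
tool_rot: [-3.131, 0.253, 0.003]
contact_force: [-4.1, 1.5, 4.6]
opening: 0.0001
grip_force: 3.0
t: 4.32
tool_pos: [0.4262, 0.2254, 0.0268]
tool_rot: [-3.131, 0.253, 0.003]
contact_force: [-4.8, 1.2, 5.6]
opening: 0.0001
grip_force: 3.1
```

View pics/w2.png

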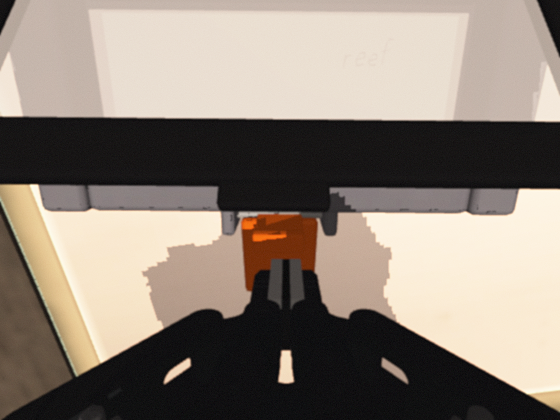

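The lid has sprung up: its front bar is at rows 120–185, with the lip at (275,195). I'll back off the tab and measure where the lid edge and the camera housing are.

```bash
python3 -m crank '0 0 0.02 0; -0.02 0.003 0.02 0; -0.05 0.008 0 0; -0.05 0.008 0 0; 0 0 0 0';python3 -m crank '0 0 0.04 0; 0 0 0.02 0; 0 0 0 0; 0 0 0 0; 0 0 0 0'
python3 - <<'E'
from h import *
from scipy.spatial.transform import Rotation as R
o=ctrl.get_obs(); c=ctrl.get_calibration("wrist"); E=c["extrinsics"]; cp=-E[:3,:3].T@E[:3,3]
print("cam in tool",R.from_rotvec(o["tool_rot"]).inv().apply(cp-o["tool_pos"]), o["tool_pos"])
im,d=ctrl.get_image("wrist"); W=world("wrist",d,c); np.savez("pics/w3.npz",im=im,W=W)
ux=np.array([np.cos(-.1605),np.sin(-.1605)]); uy=np.array([-ux[1],ux[0]]); og=np.array([.509,.2138])
H=np.dstack([(W[...,:2]-og)@ux,(W[...,:2]-og)@uy,W[...,2]])
s=(np.abs(H[...,1])<.09)&(H[...,2]>.055)&(H[...,0]>-.06)&(H[...,0]<.08)
p=H[s]; print(len(p)); 
for y0 in(-.085,0,.085):
    q=p[np.abs(p[:,1]-y0)<.008]
    if len(q): print(y0,len(q),q[q[:,0].argmin()],q[q[:,2].argmax()],"slope",np.polyfit(q[:,0],q[:,2],1))
cv2.imwrite("pics/w3.png",im[:,:,::-1])
im,d=ctrl.get_image("side"); cv2.imwrite("pics/s3.png",cv2.resize(im[130:260,130:330,::-1],None,fx=3,fy=3))
E
```

```text
t: 4.78
tool_pos: [0.364, 0.2345, 0.0463]
tool_rot: [3.131, -0.25, -0.002]
contact_force: [-0.4, -0.5, -0.5]
opening: 0.0001
grip_force: 0.0
t: 5.2
tool_pos: [0.3673, 0.2345, 0.0766]
tool_rot: [3.131, -0.253, 0.001]
contact_force: [0.7, -0.9, -0.1]
opening: -0.0002
grip_force: 0.0
cam in tool [ 0.0763159   0.0010657  -0.14109153] [0.3673048  0.23451722 0.07664941]
0
```

View pics/s3.png

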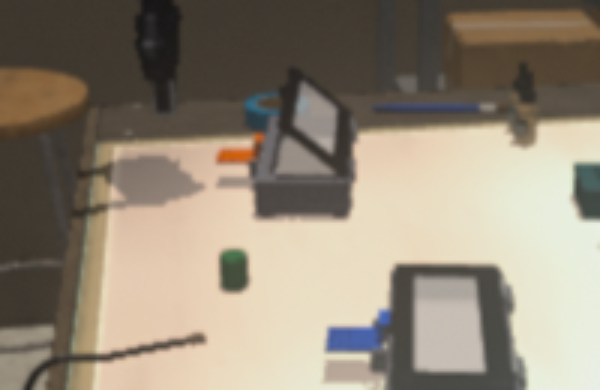

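The side view shows the lid standing up by about 40° and the tab released. I'll approach the edge with the fingertip at z≈0.085.

```bash
python3 -m crank '0.03 -0.005 0.016 0; 0.05 -0.008 0 0; 0.05 -0.008 0 0; 0.04 -0.006 0 0; 0.02 -0.003 0 0'
python3 -m crank '0.012 -0.002 0 0; 0.012 -0.002 0 0; 0.012 -0.002 0 0; 0.012 -0.002 0 0; 0.012 -0.002 0 0'
python3 -m crank '0.012 -0.002 0 0; 0.012 -0.002 0 0; 0.012 -0.002 0 0; 0.012 -0.002 0 0; 0.012 -0.002 0 0'
python3 - <<'E'
from h import *
im,d=ctrl.get_image("side"); cv2.imwrite("pics/s4.png",cv2.resize(im[130:260,130:330,::-1],None,fx=3,fy=3))
E
```

```text
t: 5.72
tool_pos: [0.4637, 0.2191, 0.0843]
tool_rot: [3.131, -0.254, -0.0]
contact_force: [-0.4, -0.7, 0.1]
opening: -0.0004
grip_force: 0.0
t: 6.13
tool_pos: [0.492, 0.2147, 0.0847]
tool_rot: [3.131, -0.252, 0.0]
contact_force: [-0.3, -0.4, -0.5]
opening: 0.0001
grip_force: 0.3
t: 6.55
tool_pos: [0.5272, 0.2096, 0.0923]
tool_rot: [-3.131, 0.252, -0.017]
contact_force: [-3.9, -2.3, 23.9]
opening: -0.0001
grip_force: 0.0
```

View pics/s4.png

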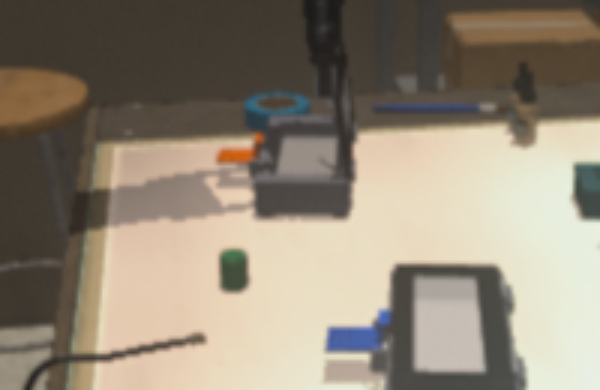

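The lid is near upright, but the 24 N upward force means its edge is caught under the finger knuckles. I'll raise the tool to relieve it, leaving the fingertip overlapping the lid.

```bash
python3 -m crank '-0.004 0 0.02 0; 0 0 0.02 0; 0 0 0 0; 0 0 0 0; 0 0 0 0'
```

```text
t: 7.02
tool_pos: [0.5193, 0.2096, 0.1041]
tool_rot: [3.131, -0.252, -0.002]
contact_force: [-0.6, -0.1, -0.6]
opening: -0.0001
grip_force: 0.0
```

```bash
python3 -m crank '0.01 -0.0015 0 0; 0.01 -0.0015 0 0; 0.01 -0.0015 0 0; 0.01 -0.0015 0 0; 0.01 -0.0015 0 0'
python3 -m crank '0.008 -0.001 0 0; 0.008 -0.001 0 0; 0 0 0 0; 0 0 0 0; 0 0 0 0'
python3 - <<'E'
from h import *
im,d=ctrl.get_image("side"); cv2.imwrite("pics/s5.png",cv2.resize(im[130:260,130:330,::-1],None,fx=3,fy=3))
E
```

```text
t: 7.43
tool_pos: [0.5455, 0.2058, 0.1045]
tool_rot: [3.131, -0.253, -0.001]
contact_force: [-0.0, 1.4, 0.1]
opening: -0.0002
grip_force: 0.0
t: 7.85
tool_pos: [0.5528, 0.2049, 0.1047]
tool_rot: [-3.131, 0.253, 0.0]
contact_force: [0.8, 0.3, 0.2]
opening: -0.0002
grip_force: 0.0
```

View pics/s5.png

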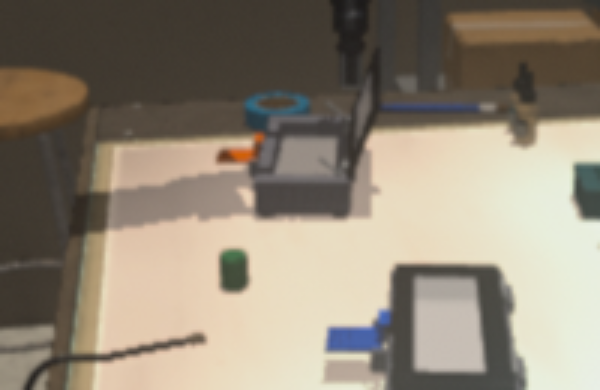

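The lid is past upright, leaning back at about its stop and clear of the finger. I'll withdraw.

```bash
python3 -m crank '-0.04 0.006 0 0; -0.07 0.011 0 0; -0.07 0.011 0.03 0; -0.07 0.011 0.04 0; -0.03 0.005 0.06 0'
python3 -m crank '0 0 0.06 0; 0 0 0.05 0; 0 0 0 0; 0 0 0 0; 0 0 0 0'
python3 - <<'E'
from h import *
c=ctrl.get_calibration("wrist"); o=ctrl.get_obs(); im,d=ctrl.get_image("wrist"); cv2.imwrite("pics/w6.png",im[:,:,::-1]); print(o["t"],o["contact_force"])
W=world("wrist",d,c); ux=np.array([np.cos(-.1605),np.sin(-.1605)]); uy=np.array([-ux[1],ux[0]]); og=np.array([.509,.2138])
H=np.dstack([(W[...,:2]-og)@ux,(W[...,:2]-og)@uy,W[...,2]])
p=H[(np.abs(H[...,1])<.1)&(H[...,2]>.06)&(H[...,0]>.03)&(H[...,0]<.12)]
if len(p):
    a=np.arctan2(p[:,2]-.042,.042-p[:,0]); print(len(p),np.percentile(a,[10,50,90]),p[:,2].max())
hsv=cv2.cvtColor(im,cv2.COLOR_RGB2HSV); m=(hsv[...,0]<20)&(hsv[...,1]>170)&(np.abs(H[...,1])<.03)&(H[...,0]<-.05)&(H[...,0]>-.1)
print("tab z",np.percentile(H[m][:,2],[5,50,95]))
E
```

```text
t: 8.32
tool_pos: [0.4072, 0.2264, 0.1664]
tool_rot: [3.129, -0.25, -0.013]
contact_force: [0.9, 0.5, 0.9]
opening: -0.0
grip_force: 0.0
t: 8.73
tool_pos: [0.4125, 0.2268, 0.2241]
tool_rot: [3.131, -0.252, -0.001]
contact_force: [0.9, -0.3, -0.3]
opening: -0.0001
grip_force: 0.0
8.7333 [ 0.90209846 -0.2910664  -0.26204689]
4011 [1.89063958 1.9449398  1.97845917] 0.0823665489181515
tab z [0.02929681 0.03058886 0.04875486]
```

View pics/w6.png

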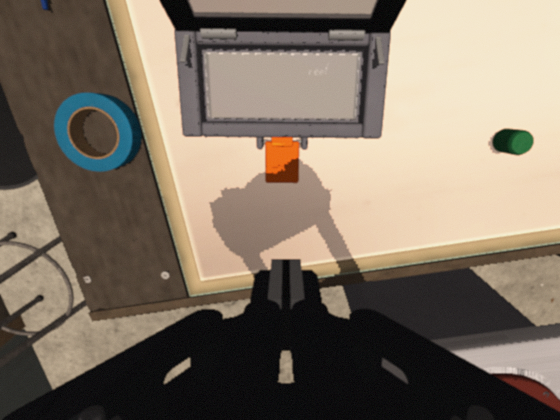

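The lid stands at about 1.92 rad, leaning back at the top of the picture (rows 0–30). The strip lies in its well (203–362, 50–122), the tab (265–300, 140–183) is back at rest, and the arm is clear.

```bash
python3 -c "
from station import ctrl
print(ctrl.finish_job())"
```

```text
the job is handed in; nothing more can be done
None
```

The orange holder is open: its lid measures about 1.92 rad, at its stop, with the tab released, the strip in its well and the arm clear. The job is handed in, though the hand-in returned no verdict. During the push the lid edge caught under the finger knuckles at about 24 N, which I relieved by raising the tool.

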